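Hook the instrument ledge into the slotted strip and push it down until it locks

TASK

Pick up the white ledge bracket, feel its two hooked tabs into the two slots of the blue strip on the stand, then push it straight down until it is fully home and the orange spring catch has snapped out and locked it; let go. Work gently (the slotted strip bends if it is pushed harder than about 25 N) and leave the beaker, vial and marker standing or lying where they are.

Things in the scene. Friction and masses are not known exactly. Their poses are not given: they have to be found in the camera images.
- bracket: White ledge bracket (sizes in mm), 0.12 to 0.21 kg, standing on the bench. Origin: bottom edge of the rear face of its back plate, mid-width; x points rearward (the way its tabs point), y across, z up. Back plate x -8 to 0, 50 wide, z 0 to 90, with a window for the catch 24 wide, z 5 to 20, over a 5 high foot. Ledge at the bottom x -70 to 0, 56 wide, 5 thick, 11 high front lip.
- bracket_rib (a point): The place to grip: a point in the bracket's upright rib, at x -39, y 0, z 65 of the bracket. The rib is 10 thick in y, spans x -58 to -8 and z 5 to 86 of the bracket; grip it from above, fingers on its two y sides. Axes as the bracket's. A light grip lets the bracket tip about the fingers when its hooks are pressed on the strip; grip firmly (40 N or more does no harm).
- bracket_tabs (a point): Mid-height between the two steel hooked tabs on the rear face (x 0, z 53 of the bracket). Tabs are one above the other on the centre line: neck 16 wide, 6 high (undersides at z 30 and 70), 8 long; behind it a hook 16 wide, x 8 to 16, reaching 18 below the neck's underside (hooks span z 12 to 36 and 52 to 76). The hook's upright rear edges are rounded by 1 mm.
- stand: Fixed stand (mm): grey base 132 wide, x -15 to 75, 12 high; posts, rails; in front a blue slotted strip 96 wide, 5 thick, top at z 152. Origin: on the bench under the strip's front face, on the centre line; x from front to back (tabs go in along +x), y across, z up. The strip bends (failure) if its contact forces with bracket or robot total over 60 N: push with under 25 N; 5 N is ample to search.
- slots_nominal (a point): On the strip's front face, on the stand's centre line, z 105: midway between the slots if the strip were centred. BUT the strip is clamped up to 18 mm to EITHER SIDE (stand's y), which no reading tells: find the slots by feel or sight. Two slots on the strip's centre line, 19 wide, z 70 to 100 and 110 to 140. Hooks pass with the bracket's origin at z 58 to 64 (61 is the middle).
- home (a point): Where the bracket's origin is when fully home, were the strip centred (on the front face, z 40): level, rear face on the strip with up to 3 mm play forward, necks sitting on the slots' lower edges, hooks behind the strip. With an off-centre strip it is that much to the side. Leverage at the hooks about doubles a push at the rib.
- catch (a joint): Orange spring catch on the strip's centre line, 14 wide, its nose 6 proud of the front face at z 47 to 57, slanted on top, flat below. 0 = fully out, grows (m) as pushed back; spring 3.5 N at 0, 5.6 N at 6 mm. The bracket's foot pushes it back on the way down (5 to 18 N of downward push; weight alone is not enough); when the bracket is home it snaps out over the foot, back to 0.
- beaker: Bystander: clear plastic beaker, 77 wide, 92 high (mm), origin centre of its underside.
- vial_orange: Bystander: small standing vial with an orange cap, 26 wide, 62 high (mm), origin centre of its underside.
- marker_b: Bystander: marker pen with a red cap lying on the bench, 135 long, 17 thick (mm), origin centre of its underside.

How it is judged:
By the outcome, as a careful person would: the job done as asked, in the order asked, and still so for the second after the job is handed in, with the robot touching nothing.
It also fails if it takes over 69 s, if anything falls off the work surface, if the arm or the gripper's body presses on something with over 40 N, if the wrist force passes 120 N, or if a joint passes its speed limit or range.

ROBOT

A 6-joint arm with a two-finger parallel gripper is mounted at the origin on a cart in front of the work surface, level with it; the furniture and walls round the work are solid. World frame = base frame: x ahead of the robot, y to its left, z up, the work surface at z = 0. Lengths are in mm, angles in rad, forces in N, time in s.
With the tool pointing down it reaches from about 275 to 850 mm from the base axis. Payload 5.2 kg.
Tool frame: the origin (TCP) lies midway between the tips of the shut fingers; the grasp point (between the pads) lies 19 mm behind it; z points along the fingers, y is the line along which they close (so a half turn about z gives the same grasp; the last joint's range is limited). The gripper opens to 85 mm and grips with 20 to 120 N. Pads are 22 mm wide; open, the fingers measure 114 mm over their backs; the gripper's body (76 mm by 85 mm) begins 54 mm behind the grasp point. The pads swing forward as they close: fully open they stand 13 mm farther back than shut.
Start: joints at [1.142, 0.259, 1.535, -0, 1.348, -0.203], TCP at [123.114, 536.048, 231.31] pointing down, gripper open.
Joint ranges: [-3.14, 3.14], [-0.91, 2.08], [0.19, 2.58], [-1.22, 4.36], [0.22, 2.71], [-3.12, 3.12]. Speed limits (rad/s): [2.57, 2.57, 3.14, 3.14, 3.14, 3.14].

INTERFACE

Orientations are given as a unit quaternion [w, x, y, z].
In Python, from rig import r gives the robot as it stands. The module is installed in compiled form; this text tells all that it offers.
- The arm moves only by the tool play_rows, never from a script. Its argument "increments" is a list of rows, each an object with "linear": the shift along the tool's x, y, z in m, a list of three; "angular": the turn, a rotation vector about the tool's x, y, z in degrees, a list of three; "fingers": the gripper command: -1 is fully open, 1 is shut, values between are in proportion. A call has 1 to 12 rows; each row shifts and turns the commanded pose from where the row before left it, along the tool's axes as they then stand; what a row does not reach is not made up. A row lasts 1/12 s, in which the tool goes at most 41.7 mm and 7.16 degrees, less where a joint would pass 70% of its speed; a pose out of reach is approached as far as the arm can. A call is refused whole if a number of a shift passes 0.0417 or a number of a turn 7.16, either way. A call with a gripper value outside its range is refused whole. The fingers move at their own pace and stop on an object; "squeeze" is the grip in N (left out, the last holds). Time passes only in rows, so rows that do not move let the fingers close. It gives the time, the measured TCP pose, the force, the opening and the grip force at its end, in the units of the state.
- r.read_state(): the state, without advancing time (a new reading comes with each control period).
- r.snapshot(name): name is "scene" or "top" or "wrist"; returns a dict with "pixels" (480x640x3 uint8, blue, green, red), "fx", "fy", "cx", "cy" (pixels), "dist" ([k1, k2, p1, p2, k3] as OpenCV has them; the pictures are not rectified), "R" (3x3) and "t" (3): a world point X has camera coordinates R X + t; the wrist camera has in their place "T_tool_cam" (4x4, takes a point from camera to tool coordinates, whose origin is the TCP and whose axes are the flange's). Camera axes: x right, y down, z forward; pixel columns grow to the right and rows downward; lengths in mm; the calibration is good to about 2 mm. A picture is of the moment at which its call begins: read the wrist's pose just before it. There is no depth.
- r.job_done(): hands the job in; it is judged then, once.
The state is a dict: "time": time; "joints": joint angles; "joint_velocities": joint speeds; "effort": joint torques, N m; "eef_pos": TCP position; "orientation": TCP orientation; "contact_force": force on the tool from outside, world axes, zero at the start; "moment": the same for the moment, N m; "width": opening from 0.0 (shut) to 1.0 (fully open); "finger_force": force on a finger pad.
Only numpy, scipy, OpenCV 4.12 (cv2) and the standard library are available. Lean on these libraries where they do the work, as an engineer would, in place of code of your own. Each camera call takes 0.05 s, during which the arm holds its last target. There are 200 camera calls.

## Working session

There is one attempt and no reset: what is moved stays moved. The work goes in short steps, Python scripts to look and compute and a tool call to move; the robot and the scene stay as the last step left them, time stands still between calls to the robot, and variables do not carry over. Pictures are saved under pics/ and viewed, at most 10 in all, crops included, and the job is handed in when it is done.

Besides the shell and the picture viewer there is one more tool, called after "Emit:" by a JSON object that holds its "fn" and its "kwargs". play_rows: Moves the arm, as the interface text tells. Its arguments: {"type":"object","properties":{"increments":{"type":"array"},"squeeze":{"type":"number"}},"required":["increments"]}

```bash
mkdir -p pics
python3 - <<'E'
from rig import r
import cv2,pickle
s=r.read_state(); print({k:(v if not hasattr(v,'round') else v) for k,v in s.items()})
d={}
for n in ("scene","top","wrist"):
    q=r.snapshot(n); d[n]=q; cv2.imwrite(f"pics/{n}0.png",q["pixels"])
    print(n,{k:v for k,v in q.items() if k!="pixels"})
d["state"]=s
pickle.dump(d,open("d0.pkl","wb"))
E
```

```text
{'time': 0.0, 'joints': array([ 1.14220329e+00,  2.59347205e-01,  1.53610891e+00, -3.58606555e-05,
        1.34799651e+00, -2.02815121e-01]), 'joint_velocities': array([ 0.00133397,  0.00078546,  0.00071563,  0.00105285, -0.00079785,
       -0.00037587]), 'effort': array([-3.50510072e-04, -4.46031725e+01, -2.90569603e+01, -3.70360995e-04,
        1.16437845e-02, -1.79922279e-05]), 'eef_pos': array([122.89350492, 535.53925549, 230.46206783]), 'orientation': array([-2.72128591e-04,  1.12645335e-01,  9.93634824e-01, -8.89454110e-04]), 'contact_force': array([-0.02513446, -0.64306248, -0.06307577]), 'moment': array([ 0.00716375, -0.01094024,  0.02571807]), 'finger_force': 0.0, 'width': 1.0022325548445536}
scene {'fx': 509.0954264338847, 'fy': 509.0954264338847, 'cx': 328.5195360368428, 'cy': 245.92191156726327, 'dist': array([-0.03573076,  0.        ,  0.        ,  0.        ,  0.        ]), 'R': array([[ 0.73032908, -0.68293777, -0.0146774 ],
       [-0.29139706, -0.29204068, -0.91093359],
       [ 0.61782456,  0.66955824, -0.41229186]]), 't': array([-612.22017554,  114.13205233,  850.4
[... 249 characters left out ...]
   [-0.9943174 , -0.01851904, -0.10483301],
       [ 0.10489916, -0.00263461, -0.99447937]]), 't': array([-393.20638404,  473.0732708 ,  878.00095189])}
wrist {'fx': 379.63838784364054, 'fy': 379.63838784364054, 'cx': 316.5994520387967, 'cy': 234.19414364863457, 'dist': array([-0.06640864,  0.        ,  0.        ,  0.        ,  0.        ]), 'T_tool_cam': array([[-7.59493120e-04, -9.45881443e-01, -3.24511510e-01,
         8.39054041e+01],
       [ 9.99999350e-01, -4.42321970e-04, -1.05114448e-03,
         5.64195762e-01],
       [ 8.50719491e-04, -3.24512097e-01,  9.45881163e-01,
        -1.42689448e+02],
       [ 0.00000000e+00,  0.00000000e+00,  0.00000000e+00,
         1.00000000e+00]])}
```

View pics/scene0.png

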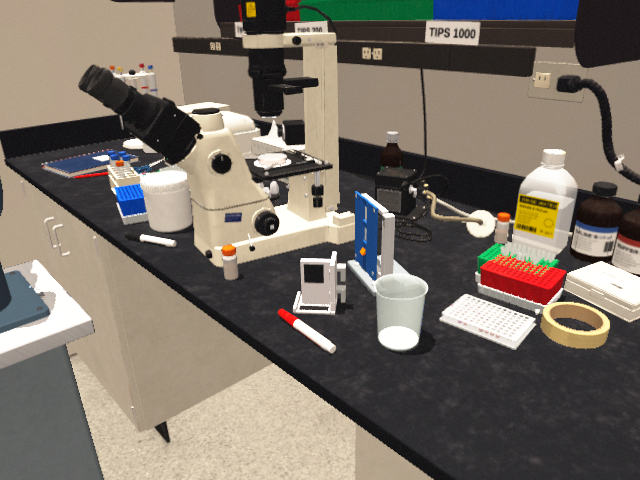

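View pics/top0.png

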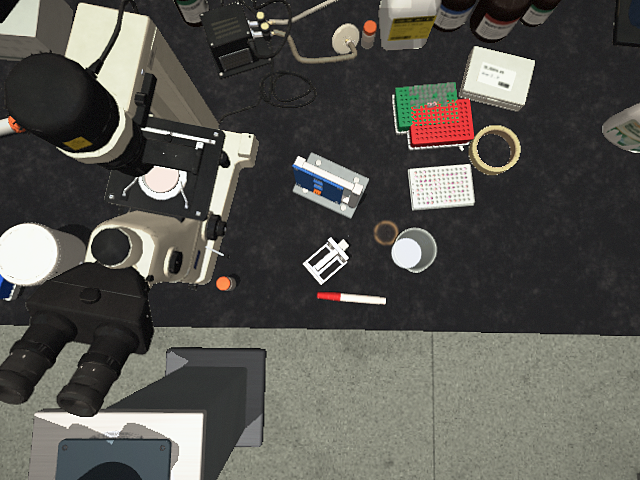

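The bracket stands near scene (320,285) and top (327,261). The stand is near scene (378,240) and top (330,185). The beaker is to the right, the marker is in front and the vial is to the left. Next I'll enlarge these areas.

```bash
cat > h.py <<'E'
import numpy as np, cv2, pickle
def ray(c,uv):
    K=np.array([[c["fx"],0,c["cx"]],[0,c["fy"],c["cy"]],[0,0,1]])
    p=cv2.undistortPoints(np.array(uv,float).reshape(-1,1,2),K,c["dist"]).reshape(-1,2)
    d=np.c_[p,np.ones(len(p))]@c["R"]; return -c["R"].T@c["t"], d
def onz(c,uv,z):
    o,d=ray(c,uv); return o+d*((z-o[2])/d[:,2])[:,None]
def proj(c,X):
    K=np.array([[c["fx"],0,c["cx"]],[0,c["fy"],c["cy"]],[0,0,1]])
    return cv2.projectPoints(np.array(X,float).reshape(-1,1,3),cv2.Rodrigues(c["R"])[0],c["t"],K,c["dist"])[0].reshape(-1,2)
E
python3 - <<'E'
from h import *
d=pickle.load(open("d0.pkl","rb"))
a=cv2.resize(d["scene"]["pixels"][185:320,285:415],None,fx=4,fy=4,interpolation=cv2.INTER_CUBIC)
b=cv2.resize(d["top"]["pixels"][150:285,288:373],None,fx=3,fy=4,interpolation=cv2.INTER_CUBIC)
b=cv2.resize(d["top"]["pixels"][150:290,288:358+14],None,fx=3,fy=3,interpolation=cv2.INTER_CUBIC)
o=np.zeros((560,800,3),np.uint8); o[:540,:520]=a; o[:420,530:530+252]=b; cv2.imwrite("pics/z0.png",o)
c=d["top"]
print(onz(c,[[225,284]],62), onz(c,[[318,297],[385,301]],8),onz(c,[[408,250]],0))
print(onz(c,[[327,261]],5),onz(c,[[330,185]],12))
E
```

```text
[[ 394.86744961 -205.45320276   62.        ]] [[ 373.21753423 -377.79208444    8.        ]
 [ 367.87859327 -509.51827886    8.        ]] [[ 470.01186888 -556.35755353    0.        ]]
[[ 444.57448269 -394.31775798    5.        ]] [[ 597.04484118 -397.63015522   12.        ]]
```

View pics/z0.png

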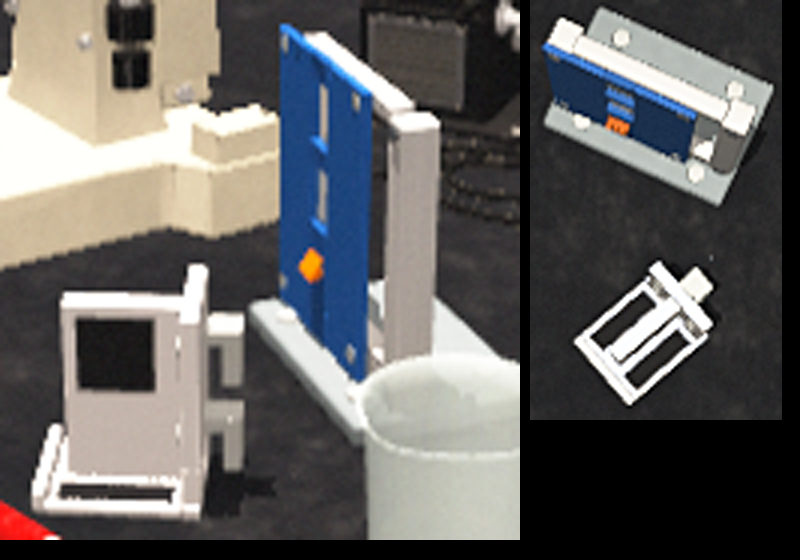

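The composite shows the strip shifted to the stand's left. Its top front corners are at about top px (292.7,164.7) and (343,187.7), and scene px (355.3,191) and (377.5,208.8). The catch and slots are clearly visible. The bracket's tabs point towards the upper right in the top view.

Run:
```python
from h import *
np.set_printoptions(precision=1,suppress=True)
d=pickle.load(open("d0.pkl","rb")); c=d["top"]; s=d["scene"]
z=lambda P:[[288+(x-530)/3,150+y/3] for x,y in P]
zs=lambda P:[[285+x/4,185+y/4] for x,y in P]
st=onz(c,z([(544,44),(695,113)]),152); print("strip top",st,np.linalg.norm(st[0]-st[1]))
ss=onz(s,zs([(281,24),(370,95)]),152); print("strip scene",ss,np.linalg.norm(ss[0]-ss[1]))
b=onz(c,z([(604,8),(773,88),(720,205),(545,125)]),12); print("base BL BR FR FL",b)
l=onz(c,z([(575,343),(632,403)]),11); print("lip",l)
p=onz(c,z([(657,262),(712,320)]),90); print("plate rear",p)
def yaw(v): return np.degrees(np.arctan2(v[1],v[0]))
print("stand x yaw from front edge", yaw((b[2]-b[3]))+90, yaw(b[1]-b[0])+90, yaw(b[0]-b[3]), yaw(b[1]-b[2]))
print("strip yaw",yaw(st[1]-st[0])+90,yaw(ss[1]-ss[0])+90)
print("bracket yaw",yaw(l[1]-l[0])+90,yaw(p[1]-p[0])+90)
# rib mask in scene etc
```

```text
strip top [[ 598.6 -331.   152. ]
 [ 560.4 -417.4  152. ]] 94.5371714908809
strip scene [[ 596.5 -333.6  152. ]
 [ 555.  -425.5  152. ]] 100.76648228551068
base BL BR FR FL [[ 662.8 -361.5   12. ]
 [ 610.1 -475.8   12. ]
 [ 530.2 -441.3   12. ]
 [ 582.  -323.7   12. ]]
lip [[ 436.7 -347.    11. ]
 [ 398.1 -385.2   11. ]]
plate rear [[ 482.2 -398.5   90. ]
 [ 447.7 -432.2   90. ]]
stand x yaw from front edge -23.78043652894145 -24.762768455953932 -25.05868208831438 -23.38909475715784
strip yaw -23.867088334056902 -24.315906996652544
bracket yaw -45.29824614771675 -45.71040959791179
```

Run:
```python
from h import *
np.set_printoptions(precision=0,suppress=True)
d=pickle.load(open("d0.pkl","rb")); c=d["top"]; s=d["scene"]
def tri(a,b):
    o1,d1=ray(c,[a]);o2,d2=ray(s,[b]);A=np.c_[d1[0],-d2[0]]
    t=np.linalg.lstsq(A,o2-o1,rcond=None)[0]; p,q=o1+t[0]*d1[0],o2+t[1]*d2[0]
    return (p+q)/2,np.linalg.norm(p-q)
for n,a,b in [("eye tip L",(10,385),(92,72)),("eye tip R",(80,405),(92,72)),("eye R/rear",(80,405),(100,80)),("head knob",(112,245),(205,113)),("stage corner",(222,130),(330,162)),("cam top?",(50,90),(262,5)),("cart",(207,412),(10,262))]:
    print(n,*tri(a,b))
for z in (0,200,300,400): print(z,onz(c,[(10,385),(80,405),(150,300)],z).tolist())
print(proj(c,[[0,0,0],[123,536,230],[300,0,0]]),proj(s,[[0,0,0],[123,536,230],[0,0,300]]))
print(-c["R"].T@c["t"],-s["R"].T@s["t"])
```

```text
eye tip L [273. -29. 369.] 0.25188531884932047
eye tip R [ 249. -110.  374.] 7.672124531311134
eye R/rear [ 253. -108.  364.] 5.724859466335276
head knob [443. -94. 285.] 1.8608253319712094
stage corner [ 648. -213.  174.] 1.9562488666597353
cam top? [ 581. -106.  469.] 3.38787266003434
cart [ 118. -176.  114.] 124.5342982082578
0 [[198.27254794106582, 204.95604688675985, 0.0], [162.01150181465673, 71.74840828408816, 0.0], [361.835595732472, -47.263874466704465, 0.0]]
200 [[238.75615759225704, 77.96994407622122, 200.0], [210.3392262259555, -26.421757984528938, 200.0], [366.93668186473116, -119.68889260845373, 200.0]]
300 [[258.99796241785265, 14.47689267095194, 300.0], [234.50308843160494, -75.50684111883749, 300.0], [369.48722493086075, -155.9014016793284, 300.0]]
400 [[279.2397672434483, -49.016158734317344, 400.0], [258.66695063725433, -124.59192425314603, 400.0], [372.03776799699034, -192.11391075020305, 400.0]]
[[ 111.  496.]
 [-380.  482.]
 [ 123.  332.]] [[-31. 313.]
 [-44. 126.]
 [-92. 138.]]
[ 385. -382.  925.] [ -45. -954.  446.]
```

View pics/wrist0.png

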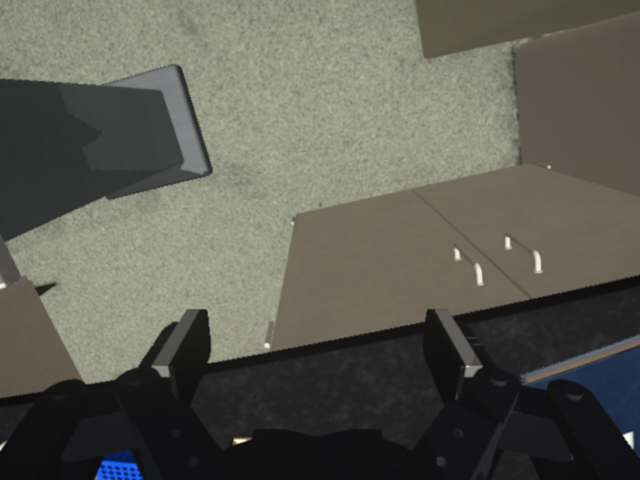

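The wrist view shows only floor, cabinet and bench edge, so it isn't useful yet. The microscope's eyepiece tips are near (270,-30 to -110,370), so I'll carry the tool over them at z≈450.

Emit:
{"fn": "play_rows", "kwargs": {"increments": [{"linear":[-0.0242,-0.0211,-0.02],"angular":[0,0,0],"fingers":-1},{"linear":[-0.0242,-0.0211,-0.02],"angular":[0,0,0],"fingers":-1},{"linear":[-0.0242,-0.0211,-0.02],"angular":[0,0,0],"fingers":-1},{"linear":[-0.0242,-0.0211,-0.02],"angular":[0,0,0],"fingers":-1},{"linear":[-0.0242,-0.0211,-0.02],"angular":[0,0,0],"fingers":-1},{"linear":[-0.0242,-0.0211,-0.02],"angular":[0,0,0],"fingers":-1},{"linear":[-0.0242,-0.0211,-0.02],"angular":[0,0,0],"fingers":-1},{"linear":[-0.0242,-0.0211,-0.02],"angular":[0,0,0],"fingers":-1},{"linear":[-0.0242,-0.0211,-0.02],"angular":[0,0,0],"fingers":-1},{"linear":[-0.0242,-0.0211,-0.02],"angular":[0,0,0],"fingers":-1},{"linear":[-0.0242,-0.0211,-0.02],"angular":[0,0,0],"fingers":-1}]}}

```text
time: 1.07
eef_pos: [330.9, 248.8, 452.3]
orientation: [0.0, 0.113, 0.994, 0.0]
contact_force: [0.7, 0.6, -0.1]
width: 0.994
finger_force: 0.0
```

Emit:
{"fn": "play_rows", "kwargs": {"increments": [{"linear":[-0.0086,-0.0346,0],"angular":[0,0,0],"fingers":-1},{"linear":[-0.0086,-0.0346,0],"angular":[0,0,0],"fingers":-1},{"linear":[-0.0086,-0.0346,0],"angular":[0,0,0],"fingers":-1},{"linear":[-0.0086,-0.0346,0],"angular":[0,0,0],"fingers":-1},{"linear":[-0.0086,-0.0346,0],"angular":[0,0,0],"fingers":-1},{"linear":[-0.0086,-0.0346,0],"angular":[0,0,0],"fingers":-1}]}}

```text
time: 1.57
eef_pos: [333.7, 35.0, 451.3]
orientation: [0.0, 0.112, 0.994, 0.0]
contact_force: [1.0, -0.3, -0.2]
width: 0.999
finger_force: 0.0
```

Emit:
{"fn": "play_rows", "kwargs": {"increments": [{"linear":[-0.0086,-0.0346,0],"angular":[0,0,0],"fingers":-1},{"linear":[-0.0086,-0.0346,0],"angular":[0,0,0],"fingers":-1},{"linear":[-0.0086,-0.0346,0],"angular":[0,0,0],"fingers":-1},{"linear":[-0.0086,-0.0346,0],"angular":[0,0,0],"fingers":-1},{"linear":[-0.0086,-0.0346,0],"angular":[0,0,0],"fingers":-1},{"linear":[-0.0086,-0.0346,0],"angular":[0,0,0],"fingers":-1},{"linear":[-0.0086,-0.0346,0],"angular":[0,0,0],"fingers":-1},{"linear":[-0.0086,-0.0346,0],"angular":[0,0,0],"fingers":-1},{"linear":[-0.0086,-0.0346,0],"angular":[0,0,0],"fingers":-1},{"linear":[-0.0086,-0.0346,0],"angular":[0,0,0],"fingers":-1}]}}

```text
time: 2.4
eef_pos: [340.3, -321.9, 451.0]
orientation: [-0.0, 0.113, 0.994, 0.0]
contact_force: [0.5, -0.5, 0.1]
width: 1.002
finger_force: 0.0
```

Emit:
{"fn": "play_rows", "kwargs": {"increments": [{"linear":[-0.0139,-0.0053,0.0276],"angular":[0,0,0],"fingers":-1},{"linear":[-0.0139,-0.0053,0.0276],"angular":[0,0,0],"fingers":-1},{"linear":[-0.0139,-0.0053,0.0276],"angular":[0,0,0],"fingers":-1},{"linear":[-0.0139,-0.0053,0.0276],"angular":[0,0,0],"fingers":-1},{"linear":[-0.0139,-0.0053,0.0276],"angular":[0,0,0],"fingers":-1},{"linear":[-0.0139,-0.0053,0.0276],"angular":[0,0,0],"fingers":-1},{"linear":[-0.0139,-0.0053,0.0276],"angular":[0,0,0],"fingers":-1},{"linear":[-0.0139,-0.0053,0.0276],"angular":[0,0,6.5],"fingers":-1},{"linear":[0,0,0],"angular":[0,0,6.5],"fingers":-1},{"linear":[0,0,0],"angular":[0,0,6.5],"fingers":-1},{"linear":[0,0,0],"angular":[0,0,6.5],"fingers":-1},{"linear":[0,0,0],"angular":[0,0,6.5],"fingers":-1}]}}

```text
time: 3.4
eef_pos: [439.5, -386.1, 229.6]
orientation: [-0.001, 0.389, 0.921, 0.0]
contact_force: [-0.1, 0.0, 0.1]
width: 1.005
finger_force: 0.0
```

```bash
cat >> h.py <<'E'
from scipy.spatial.transform import Rotation as Ro
def wcam(r):
    s=r.read_state(); q=r.snapshot("wrist"); w=s["orientation"]
    Rt=Ro.from_quat([w[1],w[2],w[3],w[0]]).as_matrix(); T=q["T_tool_cam"]
    Rc=Rt@T[:3,:3]; C=s["eef_pos"]+Rt@T[:3,3]
    q["R"]=Rc.T; q["t"]=-Rc.T@C; q["state"]=s; q["Rt"]=Rt; return q
E
python3 - <<'E'
from h import *
from rig import r
q=wcam(r); pickle.dump(q,open("w1.pkl","wb")); cv2.imwrite("pics/w1.png",q["pixels"])
print(q["state"]["eef_pos"],q["state"]["orientation"])
E
```

```text
[ 439.5445862  -386.08454901  229.59496755] [-7.58603154e-04  3.88749355e-01  9.21343140e-01  4.26124671e-04]
```

View pics/w1.png

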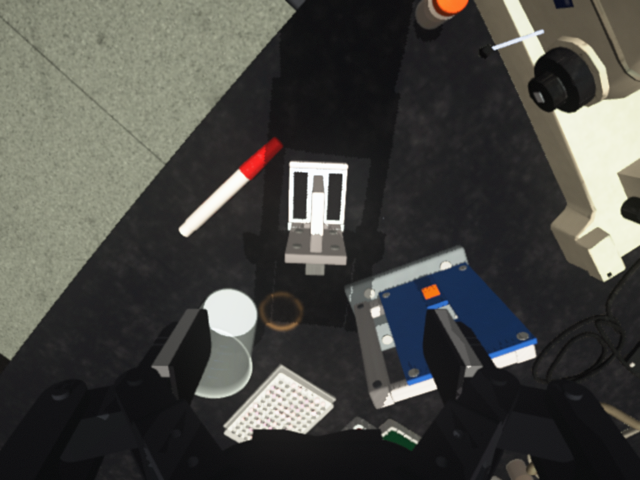

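The wrist view shows the lip corners at about (289,163) and (348,163), the rib at column 317 and the plate's top edge near row 258. It also shows the strip, with the catch at (431,292), and the beaker at (225,340). I'll measure these from colour masks.

Run:
```python
from h import *
np.set_printoptions(precision=1,suppress=True)
q=pickle.load(open("w1.pkl","rb")); im=q["pixels"]; g=im.min(2).astype(int)
for v in (166,180,190,200,210,220,240,248,256,260,263,268,272):
    b=g[v,275:360]>(200 if v<230 else 100); e=np.flatnonzero(np.diff(b.astype(int)))+275.5+.0; print(v,e)
for u in (292,317,345,300): print("col",u,g[155:172,u],g[228:280,u])
hsv=cv2.cvtColor(im,cv2.COLOR_BGR2HSV)
mb=cv2.inRange(hsv,(100,120,40),(125,255,255)); mb[:240]=0; mb[:,:340]=0
n,l,s,c=cv2.connectedComponentsWithStats(mb); k=1+s[1:,4].argmax(); print(s[k])
cnt=max(cv2.findContours((l==k).astype(np.uint8),0,2)[0],key=cv2.contourArea)
print(cv2.approxPolyDP(cv2.convexHull(cnt),4,True).reshape(-1,2))
mo=cv2.inRange(hsv,(5,150,150),(20,255,255)); mo[:280]=0; mo[310:]=0; mo[:,:410]=0; mo[:,460:]=0
print("catch",cv2.minAreaRect(cv2.findNonZero(mo)))
```

```text
166 [289.5 347.5]
180 [289.5 292.5 307.5 312.5 322.5 327.5 342.5 345.5]
190 [288.5 292.5 306.5 311.5 323.5 327.5 341.5 345.5]
200 [288.5 292.5 306.5 326.5 340.5 344.5]
210 [288.5 292.5 306.5 326.5 340.5 343.5]
220 [288.5 334.5 338.5 343.5]
240 [309.5 322.5]
248 [293.5 299.5 309.5 322.5 330.5 336.5]
256 [284.5 345.5]
260 [284.5 345.5]
263 [304.5 345.5]
268 [305.5 323.5]
272 [305.5 323.5]
col 292 [ 36  39  40  39  44  75 163 243 254 253 252 246 243 250 252 253 253] [126 115 114 106  95  92  93  92  93  92  93  92  93  93  92  90  86  87
  92  94  93  91  91  91  94 112 146 168 173 170 168 167 166 161 132  67
  31  29  29  28  29  30  28  29  28  29  30  30  30  28  29  28]
col 317 [ 38  37  37  38  37  42  77 160 239 253 252 252 245 228 235 250 252] [252 252 252 252 252 240 191 168 170 169 169 169 168 169 168 168 167 167
 167 167 166 166 166 158 132 102 111 145 167 172 170 170 168 166 163 151
 133 129 129 128 126 127 126 127 127 126 106  65  34  27  28  26]
col 345 [ 27  30  34  39  40  38  40  69 136 218 254 254 253 248 239 247 253] [ 42  39  33  33  32  33  32  33  32  33  33  32  32  33  33  36  37  41
  45  51  55  57  64  68  76  83  88 104 134 158 162 159 155 153 150 146
 118  62  30  29  30  30  32  33  32  31  31  31  30  29  28  29]
col 300 [ 39  40  40  40  42  65 117 197 253 253 252 248 232 233 251 252 221] [104  82  81  95 109 103  95  93  93  93  93  93  93  93  92  87  80  78
  86  94  95  93  91  92  91  99 127 161 172 172 170 168 167 163 141  83
  38  28  31  31  31  28  29  29  27  29  28  29  29  29  30  31]
[ 379  263  159  122 7780]
[[537 340]
 [408 384]
 [379 294]
 [465 263]]
catch ((430.3792724609375, 291.4482727050781), (11.141719818115234, 15.598408699035645), 68.19859313964844)
```

Run:
```python
from h import *
np.set_printoptions(precision=1,suppress=True)
q=pickle.load(open("w1.pkl","rb")); D=pickle.load(open("d0.pkl","rb")); c,s=D["top"],D["scene"]
yaw=lambda v: np.degrees(np.arctan2(v[1],v[0]))
l=onz(q,[(289.5,161.2),(347.8,163)],11); p=onz(q,[(284.5,262.3),(346,264.5)],90); rb=onz(q,[(309.5,240),(322.5,240),(311.8,185),(323,185)],86)
for n,a in (("lip",l),("plate",p)): print(n,a,"w",np.linalg.norm(a[0]-a[1]),"yaw",yaw(a[1]-a[0])-90,a.mean(0))
print("lip-plate",yaw((p.mean(0)-l.mean(0))),np.linalg.norm((p.mean(0)-l.mean(0))[:2])); print("rib",rb, yaw(rb[:2].mean(0)-rb[2:].mean(0)))
st=onz(q,[(537,340),(408,384)],152); print("strip top rear?",st,np.linalg.norm(st[0]-st[1]),yaw(st[1]-st[0])+90,st.mean(0))
print("catch",onz(q,[(430.4,291.4)],54))
# catch triangulate wrist/top/scene
def tri(L):
    A=np.zeros((3,3));b=np.zeros(3)
    for cc,uv in L:
        o,d=ray(cc,[uv]); d=d[0]/np.linalg.norm(d[0]); M=np.eye(3)-np.outer(d,d); A+=M;b+=M@o
    X=np.linalg.solve(A,b); return X,[np.linalg.norm((np.eye(3)-np.outer(d/np.linalg.norm(d),d/np.linalg.norm(d)))@(X-o)) for o,d in ((ray(cc,[uv])[0],ray(cc,[uv])[1][0]) for cc,uv in L)]
def cen(im,x0,x1,y0,y1):
    m=cv2.inRange(cv2.cvtColor(im,cv2.COLOR_BGR2HSV)[y0:y1,x0:x1],(5,150,120),(22,255,255)); M=cv2.moments(m,True); return M["m10"]/M["m00"]+x0,M["m01"]/M["m00"]+y0
a=cen(q["pixels"],410,460,280,310);b=cen(c["pixels"],300,335,175,205);e=cen(s["pixels"],352,372,240,262); print(a,b,e)
print("catch tri",*tri([(q,a),(c,b),(s,e)])); print(*tri([(q,a),(s,e)]))
B=onz(q,[(379,294),(465,263)],30); print("bot z30?",B,np.linalg.norm(B[0]-B[1]))
```

```text
lip [[ 397.9 -380.    11. ]
 [ 438.6 -342.7   11. ]] w 55.25472272716926 yaw -47.54386379894798 [ 418.2 -361.3   11. ]
plate [[ 446.5 -430.3   90. ]
 [ 483.5 -397.    90. ]] w 49.73479006846895 yaw -47.99456080800643 [ 465.  -413.7   90. ]
lip-plate -48.2038690901742 70.17454502804563
rib [[ 448.7 -403.5   86. ]
 [ 456.2 -396.2   86. ]
 [ 419.  -370.1   86. ]
 [ 425.1 -364.1   86. ]] -47.19843260505546
strip top rear? [[ 598.9 -328.3  152. ]
 [ 560.5 -415.7  152. ]] 95.44759471402296 -23.699642811272128 [ 579.7 -372.   152. ]
catch [[ 573.4 -369.9   54. ]]
(430.1899441340782, 291.39106145251395) (316.76666666666665, 191.4) (362.4516129032258, 251.0)
catch tri [ 576.1 -371.5   49.5] [np.float64(0.8301900200460913), np.float64(0.7712462666526837), np.float64(1.0004530630462398)]
[ 577.  -371.1   49. ] [np.float64(0.7055220017210759), np.float64(0.705522001721097)]
bot z30? [[ 552.4 -411.6   30. ]
 [ 588.8 -329.    30. ]] 90.27065314227814
```

Emit:
{"fn": "play_rows", "kwargs": {"increments": [{"linear":[0.0014,0.0005,0.03],"angular":[0,0,2.1],"fingers":-1},{"linear":[0,0,0.03],"angular":[0,0,0],"fingers":-1},{"linear":[0,0,0.03],"angular":[0,0,0],"fingers":-1},{"linear":[0,0,0.03],"angular":[0,0,0],"fingers":-1},{"linear":[0,0,0.03],"angular":[0,0,0],"fingers":-1},{"linear":[0,0,0.02],"angular":[0,0,0],"fingers":-1},{"linear":[0,0,0.0136],"angular":[0,0,0],"fingers":-1},{"linear":[0,0,0],"angular":[0,0,0],"fingers":-1}]}}

```text
time: 4.12
eef_pos: [437.2, -382.9, 43.3]
orientation: [-0.003, 0.402, 0.916, 0.002]
contact_force: [-0.9, 0.1, -0.3]
width: 1.0
finger_force: 0.0
```

Emit:
{"fn": "play_rows", "kwargs": {"increments": [{"linear":[0,0,0],"angular":[0,0,0],"fingers":1},{"linear":[0,0,0],"angular":[0,0,0],"fingers":1},{"linear":[0,0,0],"angular":[0,0,0],"fingers":1},{"linear":[0,0,0],"angular":[0,0,0],"fingers":1},{"linear":[0,0,0],"angular":[0,0,0],"fingers":1},{"linear":[0,0,0],"angular":[0,0,0],"fingers":1},{"linear":[0,0,0],"angular":[0,0,0],"fingers":1},{"linear":[0,0,0],"angular":[0,0,0],"fingers":1},{"linear":[0,0,0],"angular":[0,0,0],"fingers":1},{"linear":[0,0,0],"angular":[0,0,0],"fingers":1},{"linear":[0,0,0],"angular":[0,0,0],"fingers":1},{"linear":[0,0,0],"angular":[0,0,0],"fingers":1}], "squeeze": 60}}

```text
time: 5.12
eef_pos: [439.4, -385.4, 47.7]
orientation: [0.001, 0.403, 0.915, -0.0]
contact_force: [-0.8, 0.8, 7.2]
width: 0.112
finger_force: 59.9
```

Run:
```python
from rig import r
s=r.read_state(); print(s["eef_pos"],s["orientation"],s["contact_force"],s["moment"],s["width"],s["finger_force"])
```

```text
[ 439.36994576 -385.43128023   47.72813687] [ 6.32482529e-04  4.03029588e-01  9.15186666e-01 -3.42810144e-04] [-0.75875319  0.79813918  7.15206593] [ 0.08120806  0.02967878 -0.02558832] 0.11165073604299526 59.87192988395691
```

Emit:
{"fn": "play_rows", "kwargs": {"increments": [{"linear":[0,0,-0.01],"angular":[0,0,0],"fingers":1},{"linear":[0,0,-0.02],"angular":[0,0,0],"fingers":1},{"linear":[0,0,-0.03],"angular":[0,0,0],"fingers":1},{"linear":[0,0,-0.03],"angular":[0,0,0],"fingers":1},{"linear":[-0.001,0.0189,0],"angular":[0,0,0],"fingers":1},{"linear":[-0.001,0.0189,0],"angular":[0,0,0],"fingers":1},{"linear":[-0.001,0.0189,0],"angular":[0,0,0],"fingers":1},{"linear":[-0.001,0.0189,0],"angular":[0,0,0],"fingers":1},{"linear":[0,0,0],"angular":[0,0,-5.9],"fingers":1},{"linear":[0,0,0],"angular":[0,0,-5.9],"fingers":1},{"linear":[0,0,0],"angular":[0,0,-5.9],"fingers":1},{"linear":[0,0,0],"angular":[0,0,-5.8],"fingers":1}]}}

```text
time: 6.12
eef_pos: [497.3, -336.3, 136.9]
orientation: [-0.0, 0.205, 0.979, 0.0]
contact_force: [-0.1, -0.3, -1.0]
width: 0.106
finger_force: 59.0
```

Emit:
{"fn": "play_rows", "kwargs": {"increments": [{"linear":[0,0,0],"angular":[0,0,0],"fingers":1},{"linear":[0,0,0],"angular":[0,0,0],"fingers":1},{"linear":[0,0,0],"angular":[0,0,0],"fingers":1},{"linear":[0,0,0],"angular":[0,0,0],"fingers":1}]}}

```text
time: 6.45
eef_pos: [497.4, -336.9, 136.9]
orientation: [-0.0, 0.209, 0.978, 0.0]
contact_force: [0.1, 0.4, -1.8]
width: 0.106
finger_force: 59.0
```

Run:
```python
from h import *
from rig import r
q=wcam(r); s=r.snapshot("scene"); t=r.snapshot("top"); pickle.dump((q,s,t),open("w2.pkl","wb"))
print({k:np.round(q["state"][k],4) for k in ("eef_pos","orientation","contact_force","moment","width")})
o=np.zeros((600,800,3),np.uint8)
a=cv2.resize(q["pixels"][150:450,200:600],None,fx=1,fy=1); o[:300,:400]=a
b=cv2.resize(s["pixels"][180:320,280:420],None,fx=2.8,fy=4,interpolation=cv2.INTER_CUBIC)
b=cv2.resize(s["pixels"][170:320,290:420],None,fx=3,fy=3,interpolation=cv2.INTER_CUBIC); o[:450,405:795]=b
c=cv2.resize(t["pixels"][140:240,270:400],None,fx=3,fy=3,interpolation=cv2.INTER_CUBIC); o[300:600,:390]=c
cv2.imwrite("pics/z2.png",o)
```

```text
{'eef_pos': array([ 497.354 , -336.8675,  136.9232]), 'orientation': array([-1.000e-04,  2.092e-01,  9.779e-01,  1.000e-04]), 'contact_force': array([ 0.0705,  0.4427, -1.8267]), 'moment': array([-0.0282,  0.0633,  0.0287]), 'width': np.float64(0.1063)}
```

View pics/z2.png

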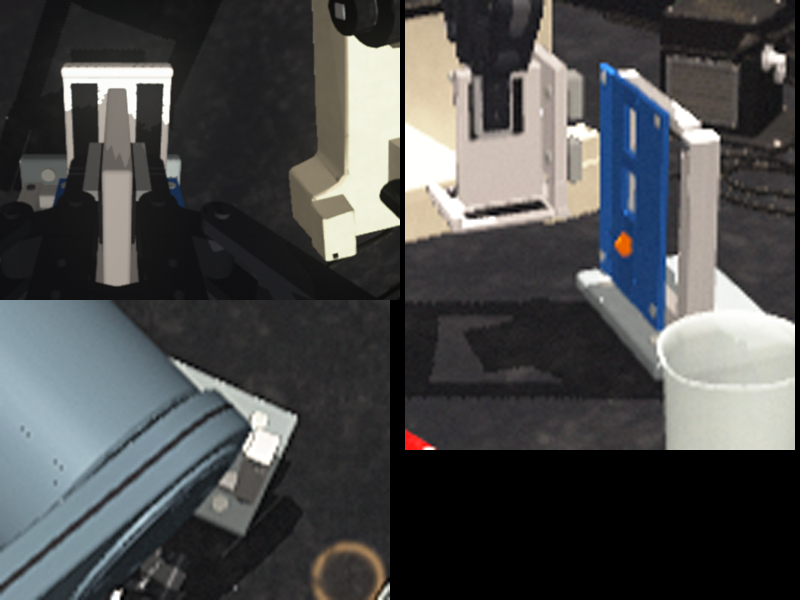

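Run:
```python
from h import *
np.set_printoptions(precision=1,suppress=True)
q,s,t=pickle.load(open("w2.pkl","rb")); g=q["pixels"].min(2).astype(int); p=q["state"]["eef_pos"]
for u in (266,290,340,366): print("col",u,g[205:236,u])
for v in (219,222,225): print("row",v,g[v,255:275],g[v,362:380])
for v in (300,320,350): print("rib row",v,np.flatnonzero(np.diff((g[v,290:345]>110).astype(int)))+290.5)
np.save("g.npy",g)
```

```text
col 266 [ 41  40  41  41  42  41  47  65  92 107 115 131 182 234 248 251 251 251
 251 250 245 235 229 242 251 251 251 251 251 251 251]
col 290 [ 32  33  33  34  33  34  40  66  93 106 122 148 194 234 247 252 252 251
 251 250 246 235 220 233 250 252 253 243 142  55  49]
col 340 [ 35  36  36  36  37  36  41  63  96 116 125 142 186 232 246 252 252 251
 252 250 246 237 228 239 250 252 248 216 119  57  50]
col 366 [ 44  44  45  44  44  45  49  68  97 115 122 142 185 230 246 251 252 251
 252 251 246 237 229 239 250 251 251 251 251 251 251]
row 219 [ 43  43  46  46  45  65 140 215 241 247 248 248 248 248 248 248 248 247
 247 247] [246 246 246 246 246 246 246 246 244 232 167  72  30  32  32  32  32  33]
row 222 [ 42  43  43  44  44  79 166 229 247 251 251 251 251 251 251 251 251 251
 251 251] [251 251 251 251 251 251 251 252 251 243 214 109  34  31  33  31  33  32]
row 225 [ 41  41  43  45  43  49 111 202 236 244 245 245 245 245 245 245 245 245
 245 245] [246 246 246 246 246 247 247 246 242 226 155  67  31  32  32  33  32  32]
rib row 300 [313.5 328.5]
rib row 320 [304.5 328.5]
rib row 350 [302.5 330.5]
```

Run:
```python
from h import *
np.set_printoptions(precision=2,suppress=True)
q,s,t=pickle.load(open("w2.pkl","rb")); p=q["state"]["eef_pos"]; Rt=q["Rt"]
for z in (98,100.2,102):
    L=onz(q,[(261,217),(372.4,217)],z); T=(L-p)@Rt; print(z,T.tolist(),np.linalg.norm(L[0]-L[1]))
B=np.array([579,-373.5]); u=np.array([np.cos(np.radians(-24)),np.sin(np.radians(-24))]); 
w=pickle.load(open("w1.pkl","rb")); D=pickle.load(open("d0.pkl","rb"))
# strip front edges sampled: wrist1 hull corners seen, in stand-aligned coords
v=np.array([-u[1],u[0]])
for n,P in (("top",[[598.6,-331],[560.4,-417.4]]),("wrist",[[598.9,-328.3],[560.5,-415.7]]),("scene",[[596.5,-333.6],[555,-425.5]]),("catch",[[576.1,-371.5]])):
    print(n,[((np.array(x)-B)@u,(np.array(x)-B)@v) for x in P])
print("tcp",(p[:2]-B)@u,(p[:2]-B)@v)
```

```text
98 [[30.7499195733813, -27.404868557524793, 38.92989580106872], [30.723518349273125, 28.165225064955155, 38.93274427780356]] 55.57009996706539
100.2 [[31.395091090632185, -27.066151827739674, 36.730083702782075], [31.36900964550577, 27.830861339038364, 36.73289767797313]] 54.897019434516096
102 [[31.922958695655613, -26.78901995791552, 34.93023744054753], [31.897138887877936, 27.557291017833712, 34.93302318720275]] 54.34631718061215
top [(np.float64(0.6191836390734878), np.float64(46.79772015409623)), (np.float64(0.8637931188752218), np.float64(-47.66994715172005))]
wrist [(np.float64(-0.20494165993842695), np.float64(49.386313882653965)), (np.float64(0.26369537141064864), np.float64(-46.07624620942005))]
scene [(np.float64(-0.24174654997890385), np.float64(43.56835501376626)), (np.float64(-0.7747855434808109), np.float64(-57.26604323123445))]
catch [(np.float64(-3.462755113315122), np.float64(0.6475546503653904))]
tcp -89.48709332096743 0.2570914953436704
```

The wrist view shows the bracket square in the grip (lip centred within 0.4 mm), and the scene crop shows the slots and catch clear. My lateral estimate already lines up with the strip centre to within about 1 mm. I'll lower to the insertion height and approach.

Emit:
{"fn": "play_rows", "kwargs": {"increments": [{"linear":[0,0,0.0141],"angular":[0,0,0],"fingers":1},{"linear":[0,0,0.0141],"angular":[0,0,0],"fingers":1},{"linear":[-0.01,0,0],"angular":[0,0,0],"fingers":1},{"linear":[-0.01,0,0],"angular":[0,0,0],"fingers":1},{"linear":[-0.006,0,0],"angular":[0,0,0],"fingers":1},{"linear":[-0.003,0,0],"angular":[0,0,0],"fingers":1},{"linear":[0,0,0],"angular":[0,0,0],"fingers":1},{"linear":[0,0,0],"angular":[0,0,0],"fingers":1}]}}

```text
time: 7.27
eef_pos: [523.8, -348.6, 108.7]
orientation: [-0.0, 0.208, 0.978, 0.0]
contact_force: [-0.6, -0.3, -1.4]
width: 0.11
finger_force: 59.0
```

```bash
cat >> h.py <<'E'
def st():
    from rig import r
    s=r.read_state(); B=np.array([579,-373.5]); a=np.radians(-24); u=np.array([np.cos(a),np.sin(a)]); v=np.array([-u[1],u[0]])
    p=s["eef_pos"]; f=s["contact_force"]; w=s["orientation"]
    M=Ro.from_quat([w[1],w[2],w[3],w[0]]).as_matrix()
    print("orig u %.1f v %.1f z %.1f | F u %.1f v %.1f z %.1f | M %s | yaw %.2f pitch %.2f | t %.2f w %.3f"%((p[:2]-B)@u+39.2,(p[:2]-B)@v+.4,p[2]-47.7,f[:2]@u,f[:2]@v,f[2],np.round(s["moment"],2),np.degrees(np.arctan2(M[1,0],M[0,0])),np.degrees(np.arcsin(M[2,0])),s["time"],s["width"]))
E
python3 - <<'E'
from h import *
st(); from rig import r
s=r.snapshot("scene"); b=cv2.resize(s["pixels"][170:320,290:420],None,fx=4,fy=4,interpolation=cv2.INTER_CUBIC); cv2.imwrite("pics/s3.png",b)
E
```

```text
orig u -21.4 v 0.7 z 61.0 | F u -0.4 v -0.6 z -1.4 | M [-0.03 -0.04  0.02] | yaw 155.97 pitch 0.02 | t 7.27 w 0.110
```

View pics/s3.png

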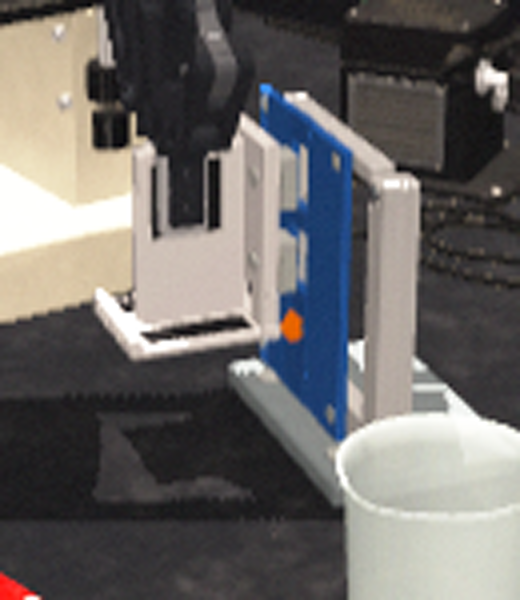

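The hooks face the slots at scene crop (290,180) and (290,262), at about the right height. I'll advance slowly and watch the force.

Emit:
{"fn": "play_rows", "kwargs": {"increments": [{"linear":[-0.003,0,0],"angular":[0,0,0],"fingers":1},{"linear":[-0.002,0,0],"angular":[0,0,0],"fingers":1},{"linear":[-0.002,0,0],"angular":[0,0,0],"fingers":1},{"linear":[0,0,0],"angular":[0,0,0],"fingers":1}]}}

```text
time: 7.65
eef_pos: [530.7, -351.8, 108.8]
orientation: [0.0, 0.208, 0.978, -0.0]
contact_force: [0.3, -0.2, -1.0]
width: 0.113
finger_force: 59.0
```

```bash
python3 -c "from h import *; st()"
```

```text
orig u -13.7 v 0.6 z 61.1 | F u 0.3 v -0.0 z -1.0 | M [-0.01  0.    0.03] | yaw 155.96 pitch -0.03 | t 7.65 w 0.113
```

Emit:
{"fn": "play_rows", "kwargs": {"increments": [{"linear":[-0.0015,0,0],"angular":[0,0,0],"fingers":1},{"linear":[-0.0015,0,0],"angular":[0,0,0],"fingers":1},{"linear":[-0.001,0,0],"angular":[0,0,0],"fingers":1},{"linear":[0,0,0],"angular":[0,0,0],"fingers":1}]}}

```text
time: 7.98
eef_pos: [534.2, -353.3, 108.7]
orientation: [0.0, 0.208, 0.978, -0.0]
contact_force: [-0.2, -0.3, -2.3]
width: 0.113
finger_force: 59.0
```

```bash
python3 -c "from h import *; st()"
```

```text
orig u -9.9 v 0.6 z 61.0 | F u -0.1 v -0.4 z -2.3 | M [ 0.05 -0.06 -0.02] | yaw 155.96 pitch -0.01 | t 7.98 w 0.113
```

Hook tips read about 6 mm past the front face with no force, so they are entering. I'll continue.

Emit:
{"fn": "play_rows", "kwargs": {"increments": [{"linear":[-0.0015,0,0],"angular":[0,0,0],"fingers":1},{"linear":[-0.0015,0,0],"angular":[0,0,0],"fingers":1},{"linear":[-0.0015,0,0],"angular":[0,0,0],"fingers":1},{"linear":[-0.0015,0,0],"angular":[0,0,0],"fingers":1},{"linear":[0,0,0],"angular":[0,0,0],"fingers":1}]}}

```text
time: 8.4
eef_pos: [539.8, -355.8, 108.7]
orientation: [0.0, 0.208, 0.978, -0.0]
contact_force: [-0.1, 0.1, -0.1]
width: 0.109
finger_force: 59.0
```

```bash
python3 -c "from h import *; st()"
```

```text
orig u -3.8 v 0.6 z 61.0 | F u -0.1 v 0.1 z -0.1 | M [ 0.04  0.05 -0.03] | yaw 155.97 pitch -0.02 | t 8.40 w 0.109
```

Emit:
{"fn": "play_rows", "kwargs": {"increments": [{"linear":[-0.001,0,0],"angular":[0,0,0],"fingers":1},{"linear":[-0.001,0,0],"angular":[0,0,0],"fingers":1},{"linear":[-0.001,0,0],"angular":[0,0,0],"fingers":1},{"linear":[0,0,0],"angular":[0,0,0],"fingers":1}]}}

```text
time: 8.73
eef_pos: [541.4, -356.5, 108.5]
orientation: [-0.001, 0.208, 0.978, 0.0]
contact_force: [-5.0, 1.6, 1.0]
width: 0.108
finger_force: 59.2
```

```bash
python3 -c "from h import *; st()"
```

```text
orig u -2.1 v 0.7 z 60.8 | F u -5.3 v -0.6 z 1.0 | M [ 0.22  0.52 -0.04] | yaw 155.96 pitch 0.13 | t 8.73 w 0.108
```

Contact is about 5 N at u≈-2, so the rear face is on the strip. I'll back off slightly to relieve the preload, then start down.

Emit:
{"fn": "play_rows", "kwargs": {"increments": [{"linear":[0.0015,0,0],"angular":[0,0,0],"fingers":1},{"linear":[0,0,0.002],"angular":[0,0,0],"fingers":1},{"linear":[0,0,0.002],"angular":[0,0,0],"fingers":1},{"linear":[0,0,0],"angular":[0,0,0],"fingers":1}]}}

```text
time: 9.07
eef_pos: [540.9, -356.2, 104.2]
orientation: [-0.0, 0.208, 0.978, 0.0]
contact_force: [-0.0, -0.0, -2.2]
width: 0.113
finger_force: 59.0
```

```bash
python3 -c "from h import *; st()"
```

```text
orig u -2.6 v 0.7 z 56.5 | F u -0.0 v -0.0 z -2.2 | M [ 0.03 -0.   -0.01] | yaw 155.96 pitch 0.00 | t 9.07 w 0.113
```

Emit:
{"fn": "play_rows", "kwargs": {"increments": [{"linear":[0,0,0.0015],"angular":[0,0,0],"fingers":1},{"linear":[0,0,0.0015],"angular":[0,0,0],"fingers":1},{"linear":[0,0,0.0015],"angular":[0,0,0],"fingers":1},{"linear":[0,0,0],"angular":[0,0,0],"fingers":1}]}}

```text
time: 9.4
eef_pos: [540.3, -356.0, 100.1]
orientation: [-0.001, 0.208, 0.978, 0.0]
contact_force: [-3.7, 1.4, 2.3]
width: 0.114
finger_force: 59.5
```

```bash
python3 -c "from h import *; st()"
```

```text
orig u -3.3 v 0.6 z 52.4 | F u -3.9 v -0.3 z 2.3 | M [ 0.26  0.69 -0.02] | yaw 155.97 pitch 0.08 | t 9.40 w 0.114
```

Emit:
{"fn": "play_rows", "kwargs": {"increments": [{"linear":[0,0,0.0015],"angular":[0,0,0],"fingers":1},{"linear":[0,0,0.0015],"angular":[0,0,0],"fingers":1},{"linear":[0,0,0.001],"angular":[0,0,0],"fingers":1},{"linear":[0,0,0],"angular":[0,0,0],"fingers":1}]}}

```text
time: 9.73
eef_pos: [540.9, -356.5, 96.9]
orientation: [0.0, 0.208, 0.978, -0.0]
contact_force: [-4.8, 2.0, 6.6]
width: 0.115
finger_force: 60.1
```

```bash
python3 -c "from h import *; st()"
```

```text
orig u -2.6 v 0.4 z 49.2 | F u -5.2 v -0.2 z 6.6 | M [0.3  0.7  0.01] | yaw 155.96 pitch -0.04 | t 9.73 w 0.115
```

Emit:
{"fn": "play_rows", "kwargs": {"increments": [{"linear":[0,0,0.0015],"angular":[0,0,0],"fingers":1},{"linear":[0,0,0.0015],"angular":[0,0,0],"fingers":1},{"linear":[0,0,0.0015],"angular":[0,0,0],"fingers":1},{"linear":[0,0,0],"angular":[0,0,0],"fingers":1}]}}

```text
time: 10.07
eef_pos: [539.8, -355.6, 91.1]
orientation: [-0.001, 0.208, 0.978, 0.0]
contact_force: [-3.9, 0.5, -0.0]
width: 0.114
finger_force: 59.2
```

```bash
python3 -c "from h import *; st()"
```

```text
orig u -3.9 v 0.8 z 43.4 | F u -3.8 v -1.1 z -0.0 | M [ 0.4   0.92 -0.  ] | yaw 155.97 pitch 0.15 | t 10.07 w 0.114
```

Emit:
{"fn": "play_rows", "kwargs": {"increments": [{"linear":[0,0,0.0015],"angular":[0,0,0],"fingers":1},{"linear":[0,0,0.0015],"angular":[0,0,0],"fingers":1},{"linear":[0,0,0.001],"angular":[0,0,0],"fingers":1},{"linear":[0,0,0],"angular":[0,0,0],"fingers":1}]}}

```text
time: 10.4
eef_pos: [541.5, -356.5, 87.8]
orientation: [0.001, 0.208, 0.978, -0.0]
contact_force: [-1.0, 0.1, 0.4]
width: 0.107
finger_force: 59.6
```

```bash
python3 -c "from h import *; st()"
```

```text
orig u -2.0 v 0.7 z 40.1 | F u -1.0 v -0.3 z 0.4 | M [ 0.06  0.13 -0.03] | yaw 155.96 pitch -0.07 | t 10.40 w 0.107
```

Emit:
{"fn": "play_rows", "kwargs": {"increments": [{"linear":[0,0,0.001],"angular":[0,0,0],"fingers":1},{"linear":[0,0,0.001],"angular":[0,0,0],"fingers":1},{"linear":[0,0,0.001],"angular":[0,0,0],"fingers":1},{"linear":[0,0,0],"angular":[0,0,0],"fingers":1}]}}

```text
time: 10.73
eef_pos: [541.4, -356.6, 87.6]
orientation: [0.001, 0.208, 0.978, -0.001]
contact_force: [-5.5, 4.6, 14.7]
width: 0.109
finger_force: 61.8
```

Run:
```python
from h import *
st(); from rig import r
s=r.snapshot("scene"); b=cv2.resize(s["pixels"][170:320,290:420],None,fx=4,fy=4,interpolation=cv2.INTER_CUBIC); cv2.imwrite("pics/s4.png",b)
```

```text
orig u -2.0 v 0.6 z 39.9 | F u -6.9 v 2.0 z 14.7 | M [ 0.77  0.79 -0.01] | yaw 155.97 pitch -0.14 | t 10.73 w 0.109
```

View pics/s4.png

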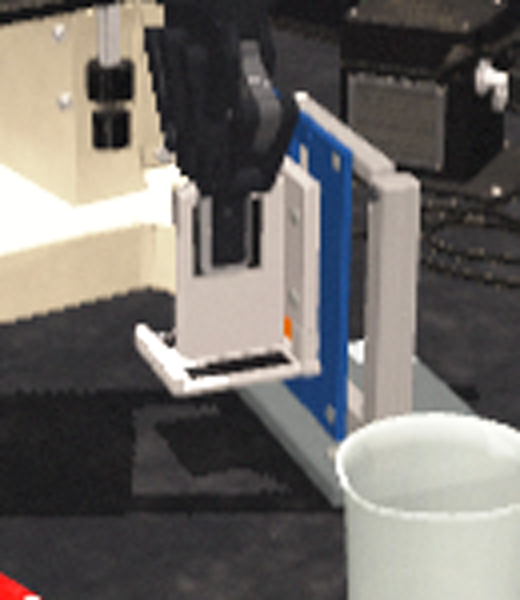

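The bracket has bottomed at z≈40 with a firm stop (15 N), and the orange catch shows through the window above the foot at crop (288,328). I'll relieve the push and give a light upward tug to confirm the lock.

Emit:
{"fn": "play_rows", "kwargs": {"increments": [{"linear":[0,0,-0.0015],"angular":[0,0,0],"fingers":1},{"linear":[0,0,-0.0015],"angular":[0,0,0],"fingers":1},{"linear":[0,0,-0.0015],"angular":[0,0,0],"fingers":1},{"linear":[0,0,0],"angular":[0,0,0],"fingers":1},{"linear":[0,0,0],"angular":[0,0,0],"fingers":1}]}}

```text
time: 11.2
eef_pos: [541.0, -356.3, 88.9]
orientation: [0.0, 0.208, 0.978, 0.0]
contact_force: [-0.1, -0.1, -1.6]
width: 0.111
finger_force: 59.4
```

```bash
python3 -c "from h import *; st()"
```

```text
orig u -2.5 v 0.6 z 41.2 | F u -0.1 v -0.2 z -1.6 | M [0.06 0.01 0.02] | yaw 155.96 pitch -0.00 | t 11.20 w 0.111
```

Emit:
{"fn": "play_rows", "kwargs": {"increments": [{"linear":[0,0,-0.001],"angular":[0,0,0],"fingers":1},{"linear":[0,0,-0.001],"angular":[0,0,0],"fingers":1},{"linear":[0,0,0],"angular":[0,0,0],"fingers":1}]}}

```text
time: 11.45
eef_pos: [540.7, -356.1, 90.0]
orientation: [-0.0, 0.208, 0.978, 0.0]
contact_force: [2.5, -1.8, -8.4]
width: 0.109
finger_force: 58.7
```

```bash
python3 -c "from h import *; st()"
```

```text
orig u -2.9 v 0.8 z 42.3 | F u 3.0 v -0.6 z -8.4 | M [-0.19 -0.25 -0.  ] | yaw 155.96 pitch 0.06 | t 11.45 w 0.109
```

The bracket is locked: the upward tug is resisted at 2 mm. I'll set it back down and open.

Emit:
{"fn": "play_rows", "kwargs": {"increments": [{"linear":[0,0,0.0015],"angular":[0,0,0],"fingers":1},{"linear":[0,0,0.0015],"angular":[0,0,0],"fingers":1},{"linear":[0,0,0.001],"angular":[0,0,0],"fingers":1},{"linear":[0,0,0],"angular":[0,0,0],"fingers":1}]}}

```text
time: 11.78
eef_pos: [541.0, -356.4, 87.9]
orientation: [0.0, 0.208, 0.978, -0.0]
contact_force: [-0.3, -0.0, -0.5]
width: 0.109
finger_force: 59.9
```

Emit:
{"fn": "play_rows", "kwargs": {"increments": [{"linear":[0,0,0],"angular":[0,0,0],"fingers":0},{"linear":[0,0,0],"angular":[0,0,0],"fingers":0},{"linear":[0,0,0],"angular":[0,0,0],"fingers":0},{"linear":[0,0,0],"angular":[0,0,0],"fingers":0},{"linear":[0,0,0],"angular":[0,0,0],"fingers":0},{"linear":[0,0,0],"angular":[0,0,0],"fingers":0}]}}

```text
time: 12.28
eef_pos: [540.9, -356.3, 87.3]
orientation: [0.0, 0.208, 0.978, -0.0]
contact_force: [-0.3, 0.3, -0.1]
width: 0.503
finger_force: 0.0
```

```bash
python3 -c "from h import *; st()"
```

```text
orig u -2.6 v 0.6 z 39.6 | F u -0.4 v 0.1 z -0.1 | M [-0.03 -0.03  0.03] | yaw 155.96 pitch -0.01 | t 12.28 w 0.503
```

Emit:
{"fn": "play_rows", "kwargs": {"increments": [{"linear":[0,0,-0.01],"angular":[0,0,0],"fingers":0},{"linear":[0,0,-0.02],"angular":[0,0,0],"fingers":0},{"linear":[0,0,-0.03],"angular":[0,0,0],"fingers":0},{"linear":[0,0,-0.03],"angular":[0,0,0],"fingers":0},{"linear":[0.03,0,-0.03],"angular":[0,0,0],"fingers":0},{"linear":[0.03,0,-0.03],"angular":[0,0,0],"fingers":0},{"linear":[0.03,0,-0.03],"angular":[0,0,0],"fingers":0},{"linear":[0,0,0],"angular":[0,0,0],"fingers":0},{"linear":[0,0,0],"angular":[0,0,0],"fingers":0}]}}

```text
time: 13.03
eef_pos: [460.1, -320.6, 269.4]
orientation: [0.003, 0.208, 0.978, -0.002]
contact_force: [-0.3, -0.8, -0.4]
width: 0.497
finger_force: 0.0
```

Run:
```python
from h import *
st(); from rig import r
s=r.snapshot("scene"); q=r.snapshot("wrist"); o=np.zeros((600,800,3),np.uint8)
o[:450,:390]=cv2.resize(s["pixels"][170:320,290:420],None,fx=3,fy=3,interpolation=cv2.INTER_CUBIC)
o[:450,400:]=cv2.resize(q["pixels"],(400,300))[:, :].repeat(1,0) if 0 else cv2.copyMakeBorder(cv2.resize(q["pixels"],(400,300)),0,150,0,0,0)
cv2.imwrite("pics/f.png",o)
```

```text
orig u -90.9 v 0.4 z 221.7 | F u 0.0 v -0.9 z -0.4 | M [-0.02  0.04  0.01] | yaw 155.93 pitch -0.35 | t 13.03 w 0.497
```

View pics/f.png

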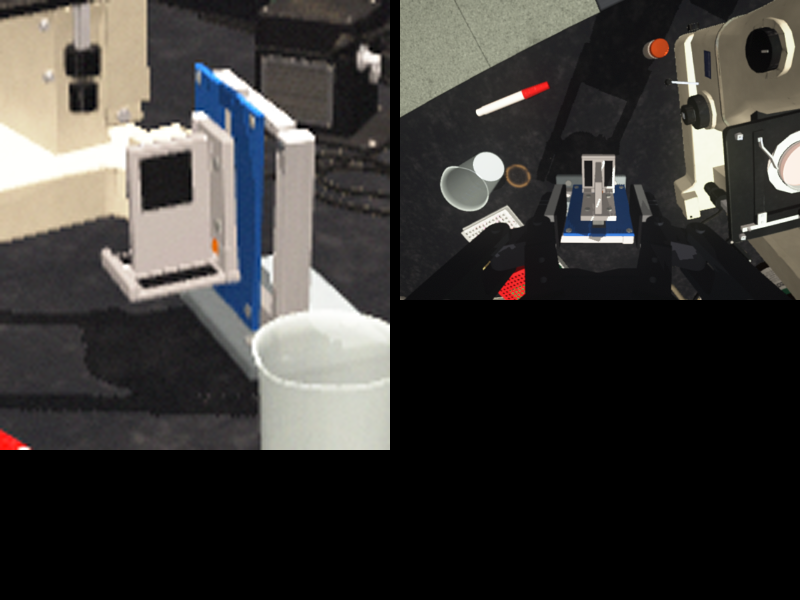

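The bracket hangs home on the strip with the catch visible over the foot at about (215,245). The beaker, vial and marker are where they were, and the robot is clear, so I'm handing in.

```bash
python3 -c "
from rig import r
print(r.job_done())"
```

```text
the job is handed in; nothing more can be done
None
```

The bracket is hooked into both slots, pushed fully home and locked by the orange catch (a light upward tug of about 8 N held); I let go, left the beaker, vial and marker untouched, and handed the job in at about 13 s, with no verdict returned.

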